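# Kit the tank fittings in the weld-shop tray

## Robot

A 6-joint arm with a two-finger parallel gripper is mounted at the origin on the work surface. World frame = base frame: x ahead of the robot, y to its left, z up, the work surface at z = 0. Lengths are in m, angles in rad, forces in N, time in s.
With the tool pointing down it reaches from about 0.275 to 0.825 m from the base axis. Payload 5.2 kg.
Tool frame: the origin (TCP) lies midway between the tips of the shut fingers; the grasp point (between the pads) lies 19 mm behind it; z points along the fingers, y is the line along which they close (so a half turn about z gives the same grasp; the last joint's range is limited). The gripper opens to 93 mm and grips with 3 to 60 N. Pads are 15 mm wide; open, the fingers measure 128 mm over their backs; the gripper's body (75 mm by 188 mm) begins 65 mm behind the grasp point.
Start: joints at [-1.333, 0.259, 1.535, -0, 1.348, -0.203], TCP at [0.235, -0.497, 0.219] pointing down, gripper open.
Joint ranges: [-3.14, 3.14], [-0.91, 2.08], [0.19, 2.58], [-1.22, 4.36], [0.22, 2.71], [-3.12, 3.12]. Speed limits (rad/s): [2.57, 2.57, 3.14, 3.14, 3.14, 3.14].

## Interface

Orientations are given as [roll, pitch, yaw] about the fixed x, y, z axes, in that order (R = Rz(yaw) Ry(pitch) Rx(roll)).
In Python, from cell import manip gives the robot as it stands.
- The arm moves only by the tool servo_tool, never from a script. Its argument "series" is a list of rows, each a list of 7 numbers: the closure, from -1 (fully open) to 1 (shut), then the shift along the tool's x, y, z in m, then the turn, a rotation vector about the tool's x, y, z in rad. In form: [[fingers, x, y, z, wx, wy, wz], ...]. A call has 1 to 20 rows; each row shifts and turns the commanded pose from where the row before left it, along the tool's axes as they then stand; what a row does not reach is not made up. A row lasts 1/10 s, in which the tool goes at most 50 mm and 8.59 degrees, less where a joint would pass 70% of its speed; a pose out of reach is approached as far as the arm can. A call with a gripper value outside its range is refused whole. The fingers move at their own pace and stop on an object; "force" is the grip in N (left out, the last holds). Time passes only in rows, so rows that do not move let the fingers close. It gives the time, the measured TCP pose, the force, the opening and the grip force at its end, in the units of the state.
- manip.state(): the state, without advancing time (a new reading comes with each control period).
- manip.grab_frame(name): name is "scene" or "top"; returns a dict with "color" (400x640x3 uint8, red, green, blue), "vertical_fov" (degrees; the focal length in pixels is half the picture's height over the tangent of half this angle, whatever the lens; pixels are square), "cx", "cy" (the principal point, pixels), "D" ([k1, k2, p1, p2, k3] as OpenCV has them; the pictures are not rectified), "R" (3x3) and "t" (3): a world point X has camera coordinates R X + t. Camera axes: x right, y down, z forward; pixel columns grow to the right and rows downward; lengths in m; the calibration is good to about 2 mm. A picture is of the moment at which its call begins. There is no depth.
- manip.hand_in(): hands the job in; it is judged then, once.
Trained networks look in a picture, given as the dict that the camera call returned (one of the last four; its "shot" number tells which), for a name from the list of things; names that differ only in an ending like _2 or _b are one class to them, and where a whole thing is asked for, a point or a joint stands for the part that bears it (a point fixed in the world has none). Each returns a list of dicts, best first, with "p" (0 to 1); they miss things now and then, are a little off and sometimes report something else, mostly with a low value. They report only what shows in the picture. A call takes as long as a camera call. They do not tell look-alikes from the thing itself.
- manip.outline_of(picture, target): "pixels" (400x640 bool, what is visible of it).
- manip.pinpoint(picture, target): "at" ([x, y, z] in m, in world coordinates, good to about 4 mm: a listed point, or the origin of a listed thing).
The state is a dict: "time": time; "qpos": joint angles; "qd": joint speeds; "tau": joint torques, N m; "ee_pos": TCP position; "tool_rot": TCP orientation; "contact_force": force on the tool from outside, world axes, zero at the start; "moment": the same for the moment, N m; "gripper_width": opening from 0.0 (shut) to 1.0 (fully open); "finger_force": force on a finger pad.
Only numpy, scipy, OpenCV 4.12 (cv2) and the standard library are available. Lean on these libraries where they do the work, as an engineer would, in place of code of your own. Each camera call takes 0.05 s, during which the arm holds its last target. There are 200 camera calls.

## Task

Make up the kit of weld-on parts for the tank in the plywood tray: stand the thin-walled pipe collar in the round dish and the open pipe nipple upright inside that collar, stand the square tube on end in the square dish, and set the tee bracket on its flange, web up, lengthwise in the oblong dish. Everything must sit flat on the floor of its dish. Leave the heavy small-bored ring, the solid round bar and the solid square block where they stand.

Things in the scene. Friction and masses are not known exactly. Their poses are not given: they have to be found in the camera images.
- collar_mid (a point): pipe collar: a short upright piece of thin-walled steel pipe, 60 mm outside, 52.5 mm bore, 40 mm high, open right through. Origin at its centre, halfway up; z is up as it stands.
- nipple_mid (a point): pipe nipple: an upright steel pipe 33.4 mm outside with an open 25.6 mm bore, 76 mm high. Origin at its centre, halfway up; z is up as it stands.
- tube_mid (a point): square tube offcut: steel, 50 x 50 mm outside, 4 mm walls, 50 mm high, standing on end so that it is open at the top; x and y are square to its sides. Origin at its centre, halfway up; z is up as it stands.
- tee_mid (a point): tee bracket: steel tee section 70 mm long, standing on its flange (46 mm wide, 8 mm thick) with the 8 mm thick web upright along the middle, 50 mm high in all; x runs along its length, y across the web. Origin in the middle of the web, 25 mm above the underside.
- thick_ring_mid (a point): look-alike of the collar: heavy steel ring, 60 mm outside and 40 mm high, but with only a 20 mm bore. Stays where it is. Origin at its centre, halfway up; z is up as it stands.
- bar_mid (a point): look-alike of the nipple: solid round steel bar, 33.4 mm across, 76 mm high, upright, no bore. Stays where it is. Origin at its centre, halfway up; z is up as it stands.
- block_mid (a point): look-alike of the square tube: solid square steel block 50 x 50 x 50 mm, no bore. Stays where it is. Origin at its centre, halfway up; z is up as it stands.
- round_dish: round dish in the kit tray, 90 mm outside, 84 mm inside. Fixed; bare aluminium, walls 3 mm thick, rim 9 mm high, inner floor 3 mm above the origin, which is the centre of its underside (about 4 mm above the bench).
- square_dish: square dish in the kit tray, 80 x 80 mm outside, 74 x 74 mm inside, x and y square to its sides. Fixed; bare aluminium, walls 3 mm thick, rim 9 mm high, inner floor 3 mm above the origin, which is the centre of its underside (about 4 mm above the bench).
- long_dish: oblong dish in the kit tray, 102 mm (its x) by 76 mm (its y) outside, 96 x 70 mm inside. Fixed; bare aluminium, walls 3 mm thick, rim 9 mm high, inner floor 3 mm above the origin, which is the centre of its underside (about 4 mm above the bench). The three dishes and a closed grey tin (60 mm across, 35 mm high, fixed) stand in a two by two layout, centres 125 mm apart, in the plywood tray, 300 mm square with a 14 mm high rim.
Not all that is in view belongs to the job. What is shaped like the part that bears collar_mid but green or yellow is not meant.

How it is judged:
At the end, for the whole second after the job is handed in: All four at rest, upright (0.1 rad), on their dish floors (4 mm): collar within 15 mm of the round dish centre, nipple 12 mm of the collar axis, tube 18 mm of the square dish, tee 19 mm of the oblong dish and 0.35 rad of its length. The look-alikes within 30 mm of their starts (z of collar_mid in the frame of round_dish between 0.019 and 0.027 m and angle between each of collar_mid, nipple_mid, tube_mid, tee_mid's own z axis and vertical below 0.1 rad and linear speed of each of collar, nipple, tube, tee below 0.02 m/s and horizontal distance between collar_mid and round_dish below 0.015 m and z of nipple_mid in the frame of round_dish between 0.037 and 0.045 m and horizontal distance between nipple_mid and collar_mid below 0.012 m and z of tube_mid in the frame of square_dish between 0.024 and 0.032 m and horizontal distance between tube_mid and square_dish below 0.018 m and z of tee_mid in the frame of long_dish between 0.024 and 0.032 m and horizontal distance between tee_mid and long_dish below 0.019 m and angle between the x axis of tee_mid and the x axis of long_dish, either way round below 0.35 rad and distance of each of thick_ring_mid, bar_mid, block_mid from where it was at the start of the episode below 0.03 m); the robot touches nothing.
It fails at once if the heavy small-bored ring was pushed or carried off its place (distance of thick_ring_mid from where it was at the start of the episode above 0.03 m).
It fails at once if the solid round bar was pushed or carried off its place (distance of bar_mid from where it was at the start of the episode above 0.03 m).
It fails at once if the solid square block was pushed or carried off its place (distance of block_mid from where it was at the start of the episode above 0.03 m).
It also fails if it takes over 109 s, if anything falls off the work surface, if the arm or the gripper's body presses on something with over 40 N, if the wrist force passes 120 N, or if a joint passes its speed limit or range.

## Working session

There is one attempt and no reset: what is moved stays moved. The work goes in short steps, Python scripts to look and compute and a tool call to move; the robot and the scene stay as the last step left them, time stands still between calls to the robot, and variables do not carry over. Pictures are saved under pics/ and viewed, at most 14 in all, crops included, and the job is handed in when it is done.

Besides the shell and the picture viewer there is one more tool, called after "Request:" as a command line: name --pt "numbers of a row" for each row, then --argument value for the rest. servo_tool: Moves the arm, as the interface text tells. Its arguments: {"type":"object","properties":{"series":{"type":"array"},"force":{"type":"number"}},"required":["series"]}

```bash
mkdir -p pics
cat > look.py <<'E'
import cv2,numpy as np
from cell import manip
def snap(name,fn):
    p=manip.grab_frame(name); cv2.imwrite(f'pics/{fn}.png',cv2.cvtColor(p['color'],cv2.COLOR_RGB2BGR)); return p
def cal(p):
    f=200/np.tan(np.radians(p['vertical_fov'])/2)
    return np.array([[f,0,p['cx']],[0,f,p['cy']],[0,0,1.]]),np.array(p['D'],float),np.array(p['R']),np.array(p['t'])
def unproj(p,uv,z):
    K,D,R,t=cal(p); n=cv2.undistortPoints(np.array(uv,float).reshape(-1,1,2),K,D).reshape(-1,2)
    d=np.c_[n,np.ones(len(n))]@R; c=-R.T@t
    return c+d*((z-c[2])/d[:,2])[:,None]
def proj(p,X):
    K,D,R,t=cal(p); return cv2.projectPoints(np.array(X,float).reshape(-1,1,3),cv2.Rodrigues(R)[0],t,K,D)[0].reshape(-1,2)
E
python3 - <<'E'
from look import *
names="collar_mid nipple_mid tube_mid tee_mid thick_ring_mid bar_mid block_mid round_dish square_dish long_dish".split()
print(manip.state())
for c in("top","scene"):
    p=snap(c,c+'0'); print(c,-np.array(p['R']).T@p['t'])
    for n in names:
        print(n,[(np.round(r['at'],3).tolist(),round(r['p'],2),proj(p,r['at']).round().tolist()[0]) for r in manip.pinpoint(p,n)])
E
```

```text
{'time': 0.0, 'qpos': array([-1.33281579e+00,  2.59361779e-01,  1.53607820e+00, -3.86391310e-06,
        1.34797948e+00, -2.02849376e-01]), 'qd': array([ 0.00041593, -0.00064935,  0.00064652, -0.00038545, -0.00029702,
       -0.00169974]), 'tau': array([ 1.18704788e-04, -4.37311542e+01, -2.83999926e+01,  7.19341845e-02,
        4.13054461e-02, -1.32595283e-04]), 'ee_pos': array([ 0.23454498, -0.49688502,  0.21780955]), 'tool_rot': array([-3.13980254e+00, -3.64341710e-04,  4.40830447e-01]), 'contact_force': array([-0.35775356, -1.14473496, -0.68010795]), 'moment': array([-0.00533994,  0.00777023,  0.02730242]), 'finger_force': 0.0, 'gripper_width': 1.0031308218169732}
top [0.42916721 0.04165982 1.307315  ]
collar_mid [([0.744, 0.344, 0.019], 0.76, [209.0, 120.0]), ([0.343, 0.168, 0.018], 0.58, [274.0, 281.0]), ([0.662, 0.3, 0.022], 0.57, [225.0, 152.0]), ([0.561, 0.177, 0.018], 0.49, [272.0, 193.0])]
nipple_mid [([0.573, 0.053, 0.036], 0.63, [322.0, 189.0]), ([0.571, -0.166, 0.004], 0.22, [409.0, 192.0])]
tube_mid [([0.562, 0.296, 0.025], 0.52, [224.0, 192.0])]
tee_mid [([0.448, 0.038
[... 547 characters left out ...]
64, 0.02], 0.88, [349.0, 174.0]), ([0.561, 0.177, 0.021], 0.83, [358.0, 214.0]), ([0.748, 0.342, 0.02], 0.73, [428.0, 258.0]), ([0.346, 0.266, 0.019], 0.64, [380.0, 176.0])]
nipple_mid []
tube_mid [([0.562, 0.297, 0.026], 0.76, [400.0, 213.0])]
tee_mid [([0.562, 0.176, 0.02], 0.52, [357.0, 214.0])]
thick_ring_mid [([0.553, 0.411, 0.017], 0.59, [439.0, 215.0])]
bar_mid [([0.687, 0.032, 0.036], 0.88, [305.0, 236.0])]
block_mid [([0.44, 0.312, 0.024], 0.67, [399.0, 191.0]), ([0.556, 0.412, 0.017], 0.3, [439.0, 216.0])]
round_dish [([0.464, -0.306, 0.003], 0.7, [196.0, 196.0])]
square_dish [([0.444, -0.186, 0.004], 0.58, [236.0, 193.0])]
long_dish [([0.564, -0.167, 0.005], 0.87, [236.0, 216.0])]
```

Run:
```python
import cv2
a=cv2.imread('pics/top0.png')[80:320,140:500]
cv2.imwrite('pics/top0c.png',cv2.resize(a,(800,533),interpolation=cv2.INTER_CUBIC))
a=cv2.imread('pics/scene0.png')[140:290,160:480]
cv2.imwrite('pics/scene0c.png',cv2.resize(a,(800,375),interpolation=cv2.INTER_CUBIC))
```

```text
(no output)
```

View pics/top0c.png

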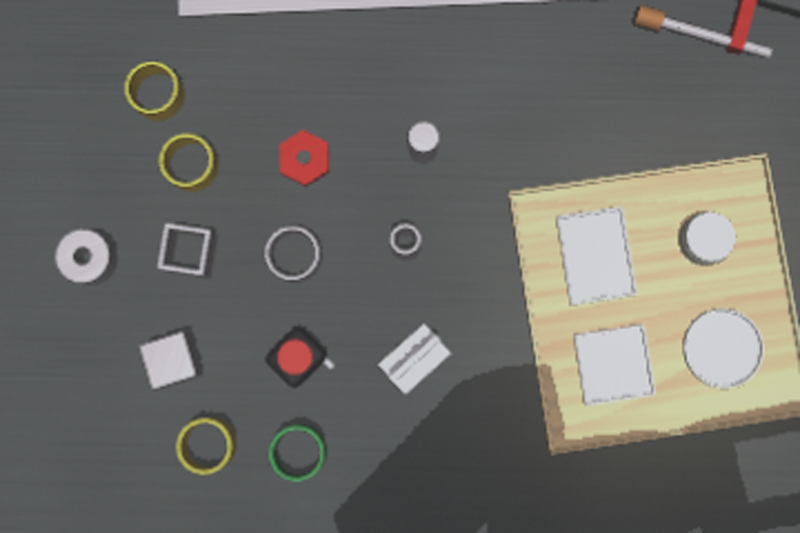

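View pics/scene0c.png

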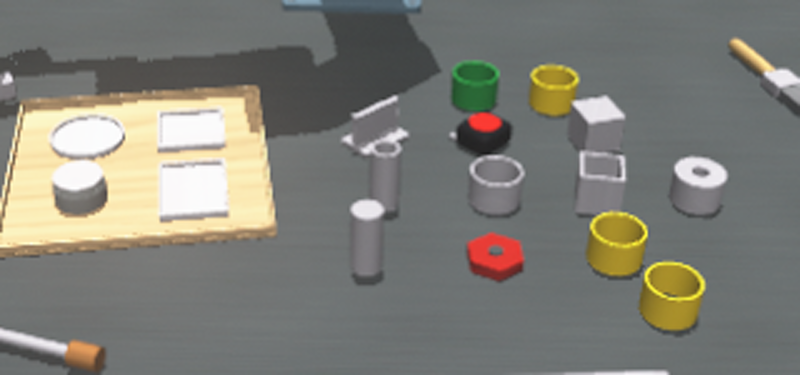

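The top view shows, in crop pixels, the collar at (292,253), nipple at (405,239), tube at (185,248) and tee at (415,358). The look-alikes are the ring at (82,255), block at (168,359) and bar at (423,137). The tray is on the right: oblong dish at (596,256), square dish at (613,363), round dish at (722,348) and tin at (707,237). The scene view agrees.

```bash
cat > meas.py <<'E'
from look import *
def blob(p,guess,z,r=26,thr=150,show=0):
    u,v=proj(p,[guess])[0]; img=p['color'].astype(int)
    m=((img.min(2)>thr)&(img.max(2)-img.min(2)<35)).astype(np.uint8)
    w=np.zeros_like(m); cv2.circle(w,(int(round(u)),int(round(v))),r,1,-1); m&=w
    n,l,s,c=cv2.connectedComponentsWithStats(m,connectivity=8); i=1+np.argmax(s[1:,4]) ; m=l==i
    vv,uu=np.nonzero(m); X=unproj(p,np.c_[uu,vv],z)[:,:2]
    H=cv2.convexHull((X*1e3).astype(np.float32))
    rect=cv2.minAreaRect(H); circ=cv2.minEnclosingCircle(H)
    return dict(n=int(m.sum()),rect=np.round(rect[0]+rect[1]+(rect[2],),1).tolist(),circ=np.round(circ[0]+(circ[1],),1).tolist())
E
python3 - <<'E'
from meas import *
p=snap("top","top1")
for n,g,z,r in [("collar",(.561,.177,.04),.04,18),("nipple",(.573,.053,.076),.076,12),("tube",(.562,.297,.05),.05,18),("tee",(.448,.038,.02),.008,22),
 ("round",(.464,-.31,.013),.013,22),("square",(.446,-.187,.013),.013,25),("long",(.567,-.166,.013),.013,27),("bar",(.685,.036,.076),.076,12)]:
    print(n,blob(p,g,z,r))
for s in "top","scene":
    q=p if s=="top" else snap("scene","s1")
    for n,X in [("nipple_mid",0),("tee_mid",0),("round_dish",0)]:
        o=manip.outline_of(q,n); print(s,n,[(int(a['pixels'].sum()),np.argwhere(a['pixels']).mean(0).round(1)[::-1].tolist(),round(a['p'],2)) for a in o])
a=cv2.imread('pics/top1.png')[150:290,180:360]
cv2.imwrite('pics/top1c.png',cv2.resize(a,(771,600),interpolation=cv2.INTER_NEAREST))
E
```

```text
collar {'n': 53, 'rect': [553.1, 174.6, 43.7, 57.8, 40.1], 'circ': [558.0, 179.0, 29.2]}
nipple {'n': 40, 'rect': [572.1, 53.0, 28.9, 28.7, 1.0], 'circ': [571.8, 53.2, 15.8]}
tube {'n': 116, 'rect': [558.8, 296.8, 49.4, 49.5, 82.3], 'circ': [558.5, 297.3, 33.7]}
tee {'n': 461, 'rect': [444.1, 40.7, 44.9, 70.9, 42.7], 'circ': [443.4, 41.0, 40.5]}
round {'n': 1002, 'rect': [461.6, -307.6, 87.3, 88.3, 0.9], 'circ': [461.5, -308.1, 45.3]}
square {'n': 1046, 'rect': [440.9, -184.7, 81.6, 80.7, 9.1], 'circ': [440.9, -183.5, 55.7]}
long {'n': 1247, 'rect': [563.7, -163.4, 103.8, 77.4, 9.4], 'circ': [563.4, -163.2, 62.6]}
bar {'n': 134, 'rect': [684.4, 35.8, 29.5, 29.0, 1.1], 'circ': [683.9, 35.4, 15.8]}
top nipple_mid [(126, [321.9, 188.7], 0.67)]
top tee_mid [(540, [326.1, 241.4], 0.86)]
top round_dish [(1019, [465.2, 236.7], 0.61)]
scene nipple_mid [(283, [313.9, 208.6], 0.56)]
scene tee_mid [(329, [309.9, 189.5], 0.93)]
scene round_dish [(444, [194.4, 193.7], 0.8)]
```

View pics/top1c.png

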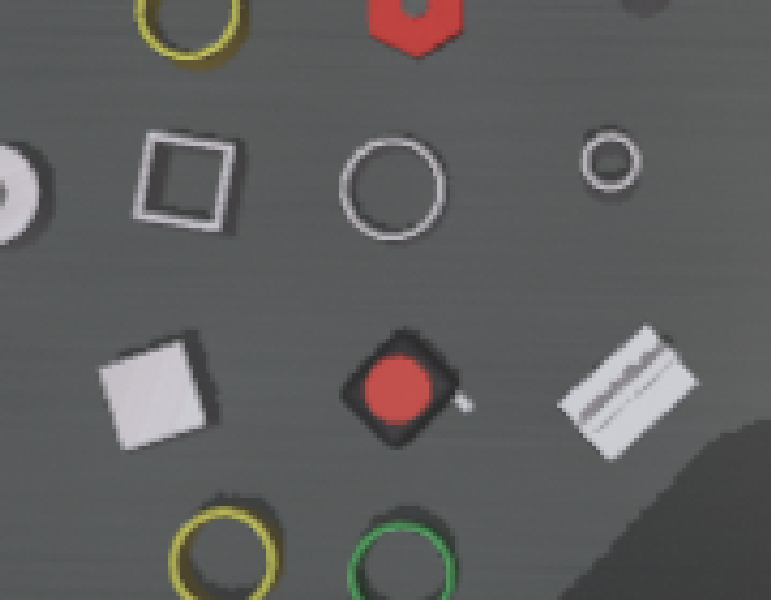

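Everything is located. I'll place them in this order: tee, tube, collar, nipple. First, turn the tool to grip across the tee's web (yaw 132.7°).

Request:
servo_tool --pt "-1 0 0 0 0 0 -0.144" --pt "-1 0 0 0 0 0 -0.144" --pt "-1 0 0 0 0 0 -0.144" --pt "-1 0 0 0 0 0 -0.144" --pt "-1 0 0 0 0 0 -0.144" --pt "-1 0 0 0 0 0 -0.144" --pt "-1 0 0 0 0 0 -0.144" --pt "-1 0 0 0 0 0 -0.144" --pt "-1 0 0 0 0 0 -0.144" --pt "-1 0 0 0 0 0 -0.144" --pt "-1 0 0 0 0 0 -0.144" --pt "-1 0 0 0 0 0 -0.144" --pt "-1 0 0 0 0 0 -0.144" --force 30

```text
time: 2.8
ee_pos: [0.2347, -0.4974, 0.2187]
tool_rot: [-3.142, -0.0, 2.319]
contact_force: [-0.3, -0.5, -0.1]
gripper_width: 1.001
finger_force: 0.0
```

```bash
cat > plan.py <<'E'
import sys,numpy as np
from cell import manip
from scipy.spatial.transform import Rotation as R
# args: x y z yawdeg -> wz, then shift in tool frame after the turn
def plan(x,y,z,yaw):
    s=manip.state(); y0=s['tool_rot'][2]; a=np.radians(yaw)
    d=(a-y0+np.pi)%(2*np.pi)-np.pi; e=R.from_euler('z',y0+d).as_matrix()@np.diag([1,-1,-1])
    print('t',round(s['time'],2),'pos',s['ee_pos'].round(4),'rpy',s['tool_rot'].round(4),'q6',round(s['qpos'][5],2),'w',round(s['gripper_width'],3),'F',s['contact_force'].round(1),round(s['finger_force'],1))
    print('wz',round(-d,4),'shift',(e.T@(np.array([x,y,z])-s['ee_pos'])).round(4))
if __name__=='__main__': plan(*map(float,sys.argv[1:5]))
E
python3 plan.py .445 .040 .014 132.7
```

```text
t 2.8 pos [ 0.2347 -0.4974  0.2187] rpy [-3.1416 -0.      2.3188] q6 -2.08 w 1.001 F [-0.3 -0.5 -0.1] 0.0
wz 0.0027 shift [0.2523 0.519  0.2047]
```

Request:
servo_tool --pt "-1 0.021 0.04325 0.0085 0 0 0" --pt "-1 0.021 0.04325 0.0085 0 0 0" --pt "-1 0.021 0.04325 0.0085 0 0 0" --pt "-1 0.021 0.04325 0.0085 0 0 0" --pt "-1 0.021 0.04325 0.0085 0 0 0" --pt "-1 0.021 0.04325 0.0085 0 0 0" --pt "-1 0.021 0.04325 0.0085 0 0 0" --pt "-1 0.021 0.04325 0.0085 0 0 0" --pt "-1 0.021 0.04325 0.0085 0 0 0" --pt "-1 0.021 0.04325 0.0085 0 0 0" --pt "-1 0.021 0.04325 0.0085 0 0 0" --pt "-1 0.021 0.04325 0.0085 0 0 0" --pt "-1 0 0 0 0 0 0" --pt "-1 0 0 0 0 0 0"

```text
time: 4.2
ee_pos: [0.4468, 0.0401, 0.1164]
tool_rot: [-3.141, -0.0, 2.317]
contact_force: [0.3, -0.5, 0.1]
gripper_width: 1.003
finger_force: 0.0
```

```bash
python3 plan.py .445 .040 .014 132.7
python3 - <<'E'
from look import *
p=snap("scene","s2")
a=cv2.imread('pics/s2.png')[120:260,220:400]
cv2.imwrite('pics/s2c.png',cv2.resize(a,(771,600)))
E
```

```text
t 4.2 pos [0.4468 0.0401 0.1164] rpy [-3.1409e+00 -3.0000e-04  2.3167e+00] q6 -0.91 w 1.003 F [ 0.3 -0.5  0.1] 0.0
wz 0.0007 shift [ 0.0011 -0.0014  0.1024]
```

View pics/s2c.png

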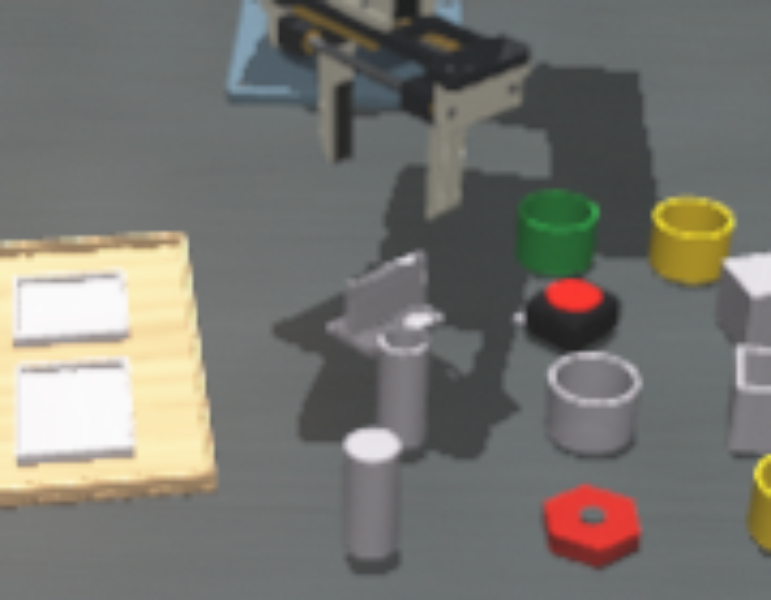

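The view shows the fingers at crop (340,110) and (445,160), straddling the tee's web at (390,290). I'll go down and grip.

Request:
servo_tool --pt "-1 0 0 0.03 0 0 0" --pt "-1 0 0 0.03 0 0 0" --pt "-1 0 0 0.025 0 0 0" --pt "-1 0 0 0.017 0 0 0" --pt "0.5 0 0 0 0 0 0" --pt "1 0 0 0 0 0 0" --pt "1 0 0 0 0 0 0" --pt "1 0 0 0 0 0 0" --pt "1 0 0 0 0 0 0" --pt "1 0 0 0 0 0 0" --pt "1 0 0 0 0 0 0" --pt "1 0 0 0 0 0 0" --force 30

```text
time: 5.45
ee_pos: [0.4469, 0.0392, 0.0147]
tool_rot: [3.142, 0.0, 2.313]
contact_force: [0.3, -0.4, 0.8]
gripper_width: 0.361
finger_force: 0.0
```

Request:
servo_tool --pt "1 0 0 0 0 0 0" --pt "1 0 0 0 0 0 0" --pt "1 0 0 0 0 0 0" --pt "1 0 0 0 0 0 0" --pt "1 0 0 0 0 0 0" --pt "1 0 0 0 0 0 0" --pt "1 0 0 0 0 0 0" --pt "1 0 0 0 0 0 0"

```text
time: 6.25
ee_pos: [0.447, 0.0391, 0.0146]
tool_rot: [3.141, -0.0, 2.313]
contact_force: [1.1, 0.3, -0.6]
gripper_width: 0.087
finger_force: 30.0
```

Request:
servo_tool --pt "1 0 0 -0.01 0 0 0" --pt "1 0 0 -0.03 0 0 0" --pt "1 0 0 -0.03 0 0 0" --pt "1 0 0 -0.03 0 0 -0.141" --pt "1 0 0 0 0 0 -0.141" --pt "1 0 0 0 0 0 -0.141" --pt "1 0 0 0 0 0 -0.141" --pt "1 0 0 0 0 0 -0.141" --pt "1 0 0 0 0 0 -0.141" --pt "1 0 0 0 0 0 -0.141" --pt "1 0 0 0 0 0 0"

```text
time: 7.35
ee_pos: [0.4464, 0.039, 0.1149]
tool_rot: [3.142, -0.001, -2.982]
contact_force: [0.5, 0.3, -2.6]
gripper_width: 0.089
finger_force: 30.0
```

```bash
python3 plan.py .564 -.1635 .0215 189.4
```

```text
t 7.35 pos [0.4464 0.039  0.1149] rpy [ 3.1416e+00 -6.0000e-04 -2.9821e+00] q6 -1.89 w 0.089 F [ 0.5  0.3 -2.6] 30.0
wz -0.0046 shift [-0.0829 -0.219   0.0934]
```

Request:
servo_tool --pt "1 -0.0104 -0.0274 0 0 0 0" --pt "1 -0.0104 -0.0274 0 0 0 0" --pt "1 -0.0104 -0.0274 0 0 0 0" --pt "1 -0.0104 -0.0274 0 0 0 0" --pt "1 -0.0104 -0.0274 0 0 0 0" --pt "1 -0.0104 -0.0274 0 0 0 0" --pt "1 -0.0104 -0.0274 0 0 0 0" --pt "1 -0.0101 -0.0272 0 0 0 0" --pt "1 0 0 0 0 0 0" --pt "1 0 0 0.03 0 0 0" --pt "1 0 0 0.03 0 0 0" --pt "1 0 0 0.02 0 0 0" --pt "1 0 0 0.008 0 0 0" --pt "1 0 0 0 0 0 0" --pt "1 0 0 0.003 0 0 0" --pt "1 0 0 0 0 0 0"

```text
time: 8.95
ee_pos: [0.564, -0.1643, 0.0247]
tool_rot: [-3.141, 0.001, -2.984]
contact_force: [0.0, -0.4, -2.6]
gripper_width: 0.086
finger_force: 30.0
```

```bash
python3 plan.py .564 -.1635 .0215 189.4
```

```text
t 8.95 pos [ 0.564  -0.1643  0.0247] rpy [-3.1406e+00  1.4000e-03 -2.9838e+00] q6 -2.2 w 0.086 F [ 0.  -0.4 -2.6] 30.0
wz -0.0063 shift [-0.0001  0.0008  0.0032]
```

Request:
servo_tool --pt "1 0 0 0.001 0 0 0" --pt "1 0 0 0.001 0 0 0" --pt "1 0 0 0.001 0 0 0" --pt "1 0 0 0 0 0 0"

```text
time: 9.35
ee_pos: [0.5637, -0.1643, 0.0216]
tool_rot: [-3.141, 0.001, -2.983]
contact_force: [-1.6, 0.4, 4.5]
gripper_width: 0.082
finger_force: 30.0
```

Request:
servo_tool --pt "0.5 0 0 0 0 0 0" --pt "0.3 0 0 0 0 0 0" --pt "-0.7 0 0 0 0 0 0" --pt "-0.7 0 0 -0.03 0 0 0" --pt "-0.7 0 0 -0.04 0 0 0" --pt "-0.7 0 0 -0.04 0 0 0.15" --pt "-0.7 0 0 0 0 0 0.148" --pt "-0.7 0 0 0 0 0 0"

```text
time: 10.15
ee_pos: [0.5641, -0.1645, 0.1321]
tool_rot: [-3.141, 0.003, 3.001]
contact_force: [-0.6, 0.5, -0.3]
gripper_width: 0.724
finger_force: 0.0
```

```bash
python3 plan.py .5595 .297 .014 172.3
```

```text
t 10.15 pos [ 0.5641 -0.1645  0.1321] rpy [-3.1406e+00  2.9000e-03  3.0005e+00] q6 -1.9 w 0.724 F [-0.6  0.5 -0.3] 0.0
wz -0.0067 shift [0.0664 0.4567 0.1181]
```

Request:
servo_tool --pt "-0.7 0.0066 0.0457 0 0 0 -0.007" --pt "-0.7 0.0066 0.0457 0 0 0 0" --pt "-0.7 0.0066 0.0457 0 0 0 0" --pt "-0.7 0.0066 0.0457 0 0 0 0" --pt "-0.7 0.0066 0.0457 0 0 0 0" --pt "-0.7 0.0066 0.0457 0 0 0 0" --pt "-0.7 0.0066 0.0457 0 0 0 0" --pt "-0.7 0.0066 0.0457 0 0 0 0" --pt "-0.7 0.0066 0.0457 0 0 0 0" --pt "-0.7 0.0066 0.0457 0.02 0 0 0" --pt "-0.7 0 0 0.02 0 0 0" --pt "-0.7 0 0 0 0 0 0"

```text
time: 11.35
ee_pos: [0.5552, 0.2978, 0.0861]
tool_rot: [-3.138, -0.008, 3.015]
contact_force: [-0.1, 0.2, 0.6]
gripper_width: 0.854
finger_force: 0.0
```

```bash
python3 plan.py .5595 .297 .014 172.3
python3 - <<'E'
from meas import *
p=snap("scene","s3")
a=cv2.imread('pics/s3.png')[130:260,200:450]
cv2.imwrite('pics/s3c.png',cv2.resize(a,(800,416)))
for n in("tee_mid","tube_mid"):print(n,[(np.round(r['at'],3).tolist(),round(r['p'],2)) for r in manip.pinpoint(p,n)])
E
```

```text
t 11.35 pos [0.5552 0.2978 0.0861] rpy [-3.1377 -0.0078  3.0154] q6 -1.13 w 0.854 F [-0.1  0.2  0.6] 0.0
wz 0.0082 shift [-0.0044 -0.0002  0.0721]
tee_mid [([0.558, -0.163, 0.036], 0.73)]
tube_mid [([0.559, 0.299, 0.025], 0.95), ([0.465, -0.308, 0.004], 0.39)]
```

View pics/s3c.png

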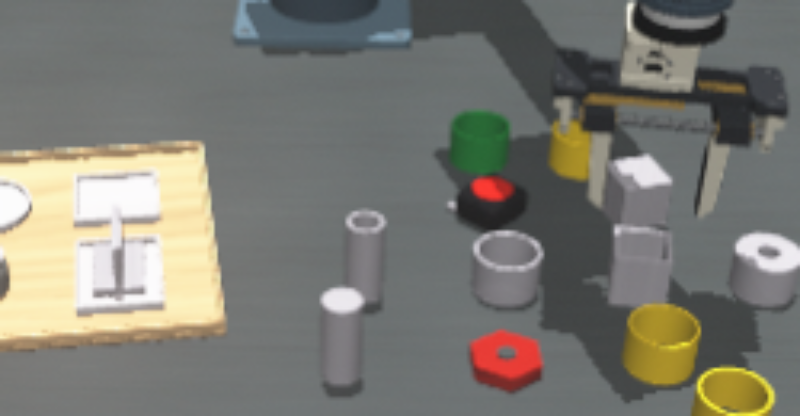

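The tee stands in the oblong dish at crop (120,265). The fingers at (600,180) and (712,180) are on either side of the tube's y span. I'll go down.

Request:
servo_tool --pt "-0.7 -0.003 0 0.02 0 0 0.006" --pt "-0.7 0 0 0.02 0 0 0" --pt "-0.7 0 0 0.02 0 0 0" --pt "-0.7 0 0 0.011 0 0 0" --pt "0.2 0 0 0 0 0 0" --pt "0.2 0 0 0 0 0 0" --pt "0.2 0 0 0 0 0 0" --pt "0.2 0 0 0 0 0 0" --pt "0.2 0 0 0 0 0 0" --pt "0.2 0 0 0 0 0 0" --pt "0.2 0 0 0 0 0 0"

```text
time: 12.6
ee_pos: [0.5624, 0.2969, 0.021]
tool_rot: [3.141, 0.002, 3.003]
contact_force: [-0.8, -2.2, 6.4]
gripper_width: 0.535
finger_force: 30.0
```

Request:
servo_tool --pt "0.4 0 0 0 0 0 0" --pt "0.4 0 0 -0.01 0 0 0" --pt "0.4 0 0 -0.03 0 0 0" --pt "0.4 0 0 -0.03 0 0 0" --pt "0.4 0 0 -0.04 0 0 -0.148" --pt "0.4 0 0 0 0 0 -0.148" --pt "0.4 0 0 0 0 0 0" --pt "0.4 0 0 0 0 0 0"

```text
time: 13.4
ee_pos: [0.5606, 0.2967, 0.1288]
tool_rot: [-3.141, -0.002, -2.988]
contact_force: [-0.7, 0.8, -3.7]
gripper_width: 0.535
finger_force: 30.0
```

```bash
python3 plan.py .442 -.185 .028 189.1
```

```text
t 13.4 pos [0.5606 0.2967 0.1288] rpy [-3.1414e+00 -2.4000e-03 -2.9883e+00] q6 -1.41 w 0.535 F [-0.7  0.8 -3.7] 30.0
wz -0.0055 shift [ 0.1933 -0.4569  0.1008]
```

Request:
servo_tool --pt "0.4 0.016 -0.038 0 0 0 0" --pt "0.4 0.016 -0.038 0 0 0 0" --pt "0.4 0.016 -0.038 0 0 0 0" --pt "0.4 0.016 -0.038 0 0 0 0" --pt "0.4 0.016 -0.038 0 0 0 0" --pt "0.4 0.016 -0.038 0 0 0 0" --pt "0.4 0.016 -0.038 0 0 0 0" --pt "0.4 0.016 -0.038 0 0 0 0" --pt "0.4 0.016 -0.038 0 0 0 0" --pt "0.4 0.016 -0.038 0 0 0 0" --pt "0.4 0.016 -0.038 0 0 0 0" --pt "0.4 0.016 -0.038 0 0 0 0" --pt "0.4 0 0 0.02 0 0 0" --pt "0.4 0 0 0 0 0 0" --pt "0.4 0 0 0 0 0 0" --pt "0.4 0 0 0 0 0 0"

```text
time: 15.0
ee_pos: [0.4436, -0.1826, 0.1099]
tool_rot: [3.141, -0.0, -2.984]
contact_force: [-0.0, 1.0, -3.2]
gripper_width: 0.538
finger_force: 30.0
```

```bash
python3 plan.py .442 -.185 .028 189.1
```

```text
t 15.0 pos [ 0.4436 -0.1826  0.1099] rpy [ 3.1410e+00 -3.0000e-04 -2.9842e+00] q6 -2.35 w 0.538 F [-0.   1.  -3.2] 30.0
wz -0.0015 shift [ 0.0019 -0.0021  0.0819]
```

Request:
servo_tool --pt "0.4 0.002 -0.002 0.025 0 0 0" --pt "0.4 0 0 0.025 0 0 0" --pt "0.4 0 0 0.018 0 0 0" --pt "0.4 0 0 0.008 0 0 0" --pt "0.4 0 0 0.002 0 0 0" --pt "0.4 0 0 0 0 0 0" --pt "0.4 0 0 0.001 0 0 0" --pt "0.4 0 0 0.001 0 0 0" --pt "0.4 0 0 0.001 0 0 0" --pt "0.4 0 0 0 0 0 0"

```text
time: 16.0
ee_pos: [0.4419, -0.1859, 0.029]
tool_rot: [-3.141, 0.0, -2.985]
contact_force: [0.1, 0.7, -3.0]
gripper_width: 0.539
finger_force: 30.0
```

Request:
servo_tool --pt "0.4 0 0 0.001 0 0 0" --pt "0.4 0 0 0.0005 0 0 0" --pt "0.4 0 0 0 0 0 0"

```text
time: 16.3
ee_pos: [0.4419, -0.186, 0.0279]
tool_rot: [-3.141, 0.0, -2.984]
contact_force: [-2.3, 1.2, 5.2]
gripper_width: 0.534
finger_force: 30.0
```

Contact with the dish floor. I'll release, lift, and go for the collar.

Request:
servo_tool --pt "-0.3 0 0 0 0 0 0" --pt "-0.7 0 0 0 0 0 0" --pt "-0.8 0 0 -0.01 0 0 0" --pt "-0.8 0 0 -0.03 0 0 0" --pt "-0.8 0 0 -0.03 0 0 0" --pt "-0.8 0 0 -0.03 0 0 0" --pt "-0.8 0 0 0 0 0 0" --pt "-0.8 0 0 0 0 0 0"

```text
time: 17.1
ee_pos: [0.4422, -0.1861, 0.1282]
tool_rot: [-3.14, 0.002, -2.984]
contact_force: [1.1, -0.1, -0.3]
gripper_width: 0.896
finger_force: 0.0
```

```bash
python3 plan.py .558 .178 .014 189.1
python3 - <<'E'
from meas import *
p=snap("top","t4")
for n in("tee_mid","tube_mid","collar_mid"):print(n,[(np.round(r['at'],3).tolist(),round(r['p'],2)) for r in manip.pinpoint(p,n)])
# collar rim circle with robust threshold
for t in (120,130,140): print(t,blob(p,(.558,.178,.04),.04,17,t))
E
```

```text
t 17.1 pos [ 0.4422 -0.1861  0.1282] rpy [-3.1400e+00  1.6000e-03 -2.9844e+00] q6 -2.36 w 0.896 F [ 1.1 -0.1 -0.3] 0.0
wz -0.0016 shift [-0.1719  0.3412  0.1142]
tee_mid [([0.564, -0.166, 0.032], 0.73)]
tube_mid []
collar_mid [([0.346, 0.269, 0.023], 0.62), ([0.564, 0.181, 0.017], 0.61), ([0.663, 0.303, 0.025], 0.58), ([0.743, 0.345, 0.02], 0.56)]
120 {'n': 143, 'rect': [558.0, 178.5, 56.9, 59.2, 1.0], 'circ': [558.3, 178.6, 30.7]}
130 {'n': 124, 'rect': [558.0, 178.5, 57.9, 57.3, 46.3], 'circ': [557.9, 178.5, 30.2]}
140 {'n': 111, 'rect': [558.0, 179.7, 57.0, 56.6, 1.5], 'circ': [558.1, 178.9, 29.8]}
```

Request:
servo_tool --pt "-0.8 -0.0215 0.0427 0 0 0 0" --pt "-0.8 -0.0215 0.0427 0 0 0 0" --pt "-0.8 -0.0215 0.0427 0 0 0 0" --pt "-0.8 -0.0215 0.0427 0 0 0 0" --pt "-0.8 -0.0215 0.0427 0 0 0 0" --pt "-0.8 -0.0215 0.0427 0 0 0 0" --pt "-0.8 -0.0215 0.0427 0 0 0 0" --pt "-0.8 -0.0215 0.0427 0 0 0 0" --pt "-0.8 0 0 0.03 0 0 0" --pt "-0.8 0 0 0 0 0 0" --pt "-0.8 0 0 0 0 0 0" --pt "-0.8 0 0 0 0 0 0" --pt "-0.8 0 0 0 0 0 0"

```text
time: 18.6
ee_pos: [0.5589, 0.1775, 0.0984]
tool_rot: [-3.141, 0.001, -2.986]
contact_force: [0.7, -0.5, -0.8]
gripper_width: 0.899
finger_force: 0.0
```

```bash
python3 plan.py .558 .1785 .014 189.1
```

```text
t 18.6 pos [0.5589 0.1775 0.0984] rpy [-3.1414e+00  1.5000e-03 -2.9860e+00] q6 -1.61 w 0.899 F [ 0.7 -0.5 -0.8] 0.0
wz -0.0032 shift [0.0007 0.0011 0.0844]
```

Request:
servo_tool --pt "-0.8 0.001 0.001 0.025 0 0 0" --pt "-0.8 0 0 0.025 0 0 0" --pt "-0.8 0 0 0.02 0 0 0" --pt "-0.8 0 0 0.01 0 0 0" --pt "-0.8 0 0 0.003 0 0 0" --pt "0 0 0 0 0 0 0" --pt "0 0 0 0 0 0 0" --pt "0 0 0 0 0 0 0" --pt "0 0 0 0 0 0 0" --pt "0 0 0 0 0 0 0" --pt "0 0 0 0 0 0 0" --pt "0.2 0 0 0 0 0 0" --force 25

```text
time: 19.8
ee_pos: [0.5578, 0.1793, 0.0152]
tool_rot: [-3.141, 0.002, -2.984]
contact_force: [-0.2, -1.3, 6.1]
gripper_width: 0.629
finger_force: 25.0
```

Request:
servo_tool --pt "0.2 0 0 -0.01 0 0 0" --pt "0.2 0 0 -0.03 0 0 0" --pt "0.2 0 0 -0.03 0 0 0" --pt "0.2 0 0 -0.04 0 0 0" --pt "0.2 0 0 -0.02 0 0 0" --pt "0.2 0 0 0 0 0 0" --pt "0.2 0 0 0 0 0 0"

```text
time: 20.5
ee_pos: [0.5565, 0.1794, 0.1438]
tool_rot: [3.141, -0.001, -2.984]
contact_force: [0.5, -0.3, -2.3]
gripper_width: 0.627
finger_force: 24.9
```

```bash
python3 plan.py .462 -.308 .0222 189.1
```

```text
t 20.5 pos [0.5565 0.1794 0.1438] rpy [ 3.1414e+00 -5.0000e-04 -2.9843e+00] q6 -1.61 w 0.627 F [ 0.5 -0.3 -2.3] 24.9
wz -0.0015 shift [ 0.1704 -0.4663  0.1216]
```

Request:
servo_tool --pt "0.2 0.0142 -0.0389 0 0 0 0" --pt "0.2 0.0142 -0.0389 0 0 0 0" --pt "0.2 0.0142 -0.0389 0 0 0 0" --pt "0.2 0.0142 -0.0389 0 0 0 0" --pt "0.2 0.0142 -0.0389 0 0 0 0" --pt "0.2 0.0142 -0.0389 0 0 0 0" --pt "0.2 0.0142 -0.0389 0 0 0 0" --pt "0.2 0.0142 -0.0389 0 0 0 0" --pt "0.2 0.0142 -0.0389 0 0 0 0" --pt "0.2 0.0142 -0.0389 0 0 0 0" --pt "0.2 0.0142 -0.0389 0 0 0 0" --pt "0.2 0.0142 -0.0389 0 0 0 0" --pt "0.2 0 0 0.03 0 0 0" --pt "0.2 0 0 0 0 0 0" --pt "0.2 0 0 0 0 0 0" --pt "0.2 0 0 0 0 0 0"

```text
time: 22.1
ee_pos: [0.462, -0.3075, 0.1143]
tool_rot: [3.141, -0.0, -2.983]
contact_force: [1.1, 0.7, -0.9]
gripper_width: 0.628
finger_force: 24.9
```

```bash
python3 plan.py .462 -.308 .0222 189.1
```

```text
t 22.1 pos [ 0.462  -0.3075  0.1143] rpy [ 3.1408e+00 -4.0000e-04 -2.9832e+00] q6 -2.52 w 0.628 F [ 1.1  0.7 -0.9] 24.9
wz -0.0004 shift [ 0.0001 -0.0005  0.0921]
```

Request:
servo_tool --pt "0.2 0 0 0.03 0 0 0" --pt "0.2 0 0 0.03 0 0 0" --pt "0.2 0 0 0.02 0 0 0" --pt "0.2 0 0 0.008 0 0 0" --pt "0.2 0 0 0.001 0 0 0" --pt "0.2 0 0 0.001 0 0 0" --pt "0.2 0 0 0.001 0 0 0" --pt "0.2 0 0 0.001 0 0 0" --pt "0.2 0 0 0 0 0 0"

```text
time: 23.0
ee_pos: [0.4621, -0.3087, 0.0228]
tool_rot: [-3.141, 0.001, -2.984]
contact_force: [-0.4, -0.2, -1.7]
gripper_width: 0.629
finger_force: 24.9
```

Request:
servo_tool --pt "0.2 0 0 0.0007 0 0 0" --pt "0.2 0 0 0.0007 0 0 0" --pt "0.2 0 0 0 0 0 0"

```text
time: 23.3
ee_pos: [0.462, -0.3087, 0.0222]
tool_rot: [-3.141, 0.001, -2.984]
contact_force: [-2.9, 2.3, 7.9]
gripper_width: 0.625
finger_force: 25.0
```

Request:
servo_tool --pt "-0.5 0 0 0 0 0 0" --pt "-0.8 0 0 0 0 0 0" --pt "-0.8 0 0 0 0 0 0" --pt "-0.8 0 0 -0.03 0 0 0" --pt "-0.8 0 0 -0.04 0 0 0" --pt "-0.8 0 0 -0.04 0 0 0" --pt "-0.3 0 0 -0.01 0 0 0" --pt "-0.3 0 0 0 0 0 0"

```text
time: 24.1
ee_pos: [0.4628, -0.3093, 0.1427]
tool_rot: [-3.138, 0.002, -2.984]
contact_force: [-0.4, 0.8, -1.2]
gripper_width: 0.776
finger_force: 0.0
```

```bash
python3 plan.py .572 .053 .050 189.1
python3 - <<'E'
from meas import *
p=snap("top","t5")
for t in (110,130,150): print(t,blob(p,(.572,.053,.076),.076,10,t))
p=snap("scene","s5"); print([(np.round(r['at'],3).tolist(),round(r['p'],2)) for r in manip.pinpoint(p,"nipple_mid")])
E
```

```text
t 24.1 pos [ 0.4628 -0.3093  0.1427] rpy [-3.1382e+00  2.5000e-03 -2.9843e+00] q6 -2.52 w 0.776 F [-0.4  0.8 -1.2] 0.0
wz -0.0015 shift [-0.1651  0.3405  0.0927]
110 {'n': 86, 'rect': [571.0, 53.0, 32.3, 32.3, 45.9], 'circ': [572.1, 53.0, 17.4]}
130 {'n': 64, 'rect': [572.1, 53.0, 30.6, 30.6, 46.2], 'circ': [571.7, 52.7, 16.7]}
150 {'n': 44, 'rect': [572.1, 53.0, 28.9, 28.7, 1.0], 'circ': [571.8, 53.2, 15.8]}
[([0.575, 0.054, 0.039], 0.6)]
```

Request:
servo_tool --pt "-0.4 -0.0206 0.0426 0 0 0 0" --pt "-0.4 -0.0206 0.0426 0 0 0 0" --pt "-0.4 -0.0206 0.0426 0 0 0 0" --pt "-0.4 -0.0206 0.0426 0 0 0 0" --pt "-0.4 -0.0206 0.0426 0 0 0 0" --pt "-0.4 -0.0206 0.0426 0 0 0 0" --pt "-0.4 -0.0206 0.0426 0 0 0 0" --pt "-0.4 -0.0206 0.0426 0 0 0 0" --pt "-0.4 0 0 0.02 0 0 0" --pt "-0.4 0 0 0 0 0 0" --pt "-0.4 0 0 0 0 0 0" --pt "-0.4 0 0 0 0 0 0" --pt "-0.4 0 0 0 0 0 0"

```text
time: 25.55
ee_pos: [0.5715, 0.0528, 0.1213]
tool_rot: [-3.141, 0.0, -2.986]
contact_force: [-0.3, 0.1, -0.3]
gripper_width: 0.701
finger_force: 0.0
```

```bash
python3 plan.py .572 .053 .050 189.1
```

```text
t 25.55 pos [0.5715 0.0528 0.1213] rpy [-3.1414e+00  5.0000e-04 -2.9861e+00] q6 -1.83 w 0.701 F [-0.3  0.1 -0.3] 0.0
wz -0.0034 shift [-0.0006  0.0001  0.0713]
```

Request:
servo_tool --pt "-0.4 0 0 0.025 0 0 0" --pt "-0.4 0 0 0.025 0 0 0" --pt "-0.4 0 0 0.015 0 0 0" --pt "-0.4 0 0 0.006 0 0 0" --pt "0.5 0 0 0 0 0 0" --pt "0.5 0 0 0 0 0 0" --pt "0.5 0 0 0 0 0 0" --pt "0.5 0 0 0 0 0 0" --pt "0.5 0 0 0 0 0 0" --pt "0.5 0 0 0 0 0 0" --pt "0.5 0 0 0 0 0 0" --pt "0.5 0 0 0 0 0 0"

```text
time: 26.75
ee_pos: [0.5719, 0.0539, 0.0506]
tool_rot: [-3.141, 0.001, -2.984]
contact_force: [0.4, -0.5, 6.7]
gripper_width: 0.355
finger_force: 25.0
```

```bash
python3 plan.py .572 .053 .050 189.1
python3 - <<'E'
from meas import *
p=snap("top","t6")
for t in (120,135,150): print(t,blob(p,(.462,-.308,.047),.047,19,t))
cv2.imwrite('pics/t6c.png',cv2.resize(cv2.imread('pics/t6.png')[160:280,360:520],(800,600),interpolation=cv2.INTER_CUBIC))
E
```

```text
t 26.75 pos [0.5719 0.0539 0.0506] rpy [-3.1412e+00  1.5000e-03 -2.9844e+00] q6 -1.83 w 0.355 F [ 0.4 -0.5  6.7] 25.0
wz -0.0016 shift [ 0.0001 -0.0009  0.0006]
120 {'n': 777, 'rect': [460.8, -302.0, 83.5, 82.1, 45.4], 'circ': [461.2, -300.8, 44.0]}
135 {'n': 749, 'rect': [460.8, -302.0, 83.5, 82.1, 45.4], 'circ': [460.8, -300.7, 43.7]}
150 {'n': 689, 'rect': [460.8, -302.0, 83.5, 82.1, 45.4], 'circ': [460.8, -300.6, 43.7]}
```

View pics/t6c.png

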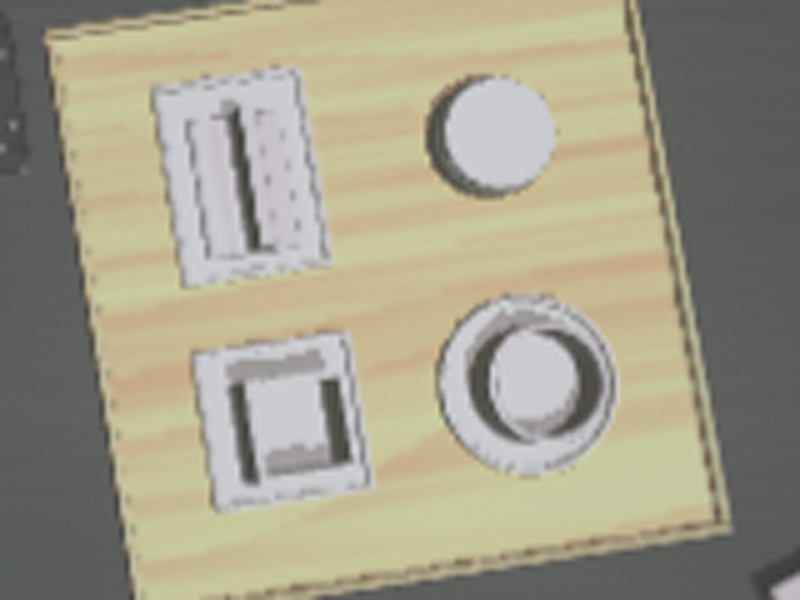

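The top view shows the tee (crop 240,180), tube (290,415) and collar (530,382) all well inside their dishes. The nipple is gripped, so I'll lift it.

Request:
servo_tool --pt "0.6 0 0 -0.01 0 0 0" --pt "0.6 0 0 -0.03 0 0 0" --pt "0.6 0 0 -0.03 0 0 0" --pt "0.6 0 0 -0.03 0 0 0" --pt "0.6 0 0 -0.02 0 0 0" --pt "0.6 0 0 0 0 0 0" --pt "0.6 0 0 0 0 0 0"

```text
time: 27.5
ee_pos: [0.5707, 0.0541, 0.1693]
tool_rot: [3.141, -0.001, -2.984]
contact_force: [-0.9, -0.0, -2.1]
gripper_width: 0.348
finger_force: 24.9
```

```bash
python3 plan.py .462 -.3082 .0575 189.1
```

```text
t 27.5 pos [0.5707 0.0541 0.1693] rpy [ 3.1413e+00 -8.0000e-04 -2.9843e+00] q6 -1.83 w 0.348 F [-0.9 -0.  -2.1] 24.9
wz -0.0016 shift [ 0.1646 -0.3405  0.1118]
```

Request:
servo_tool --pt "0.6 0.0165 -0.034 0 0 0 0" --pt "0.6 0.0165 -0.034 0 0 0 0" --pt "0.6 0.0165 -0.034 0 0 0 0" --pt "0.6 0.0165 -0.034 0 0 0 0" --pt "0.6 0.0165 -0.034 0 0 0 0" --pt "0.6 0.0165 -0.034 0 0 0 0" --pt "0.6 0.0165 -0.034 0 0 0 0" --pt "0.6 0.0165 -0.034 0 0 0 0" --pt "0.6 0.0165 -0.034 0 0 0 0" --pt "0.6 0.0165 -0.034 0 0 0 0" --pt "0.6 0 0 0.03 0 0 0" --pt "0.6 0 0 0 0 0 0" --pt "0.6 0 0 0 0 0 0" --pt "0.6 0 0 0 0 0 0"

```text
time: 28.9
ee_pos: [0.4618, -0.3069, 0.14]
tool_rot: [3.141, -0.0, -2.983]
contact_force: [0.1, 0.3, -1.0]
gripper_width: 0.35
finger_force: 24.9
```

```bash
python3 plan.py .462 -.3085 .0575 189.1
python3 - <<'E'
from meas import *
snap("scene","s7")
cv2.imwrite('pics/s7c.png',cv2.resize(cv2.imread('pics/s7.png')[110:235,140:300],(768,600),interpolation=cv2.INTER_CUBIC))
E
```

```text
t 28.9 pos [ 0.4618 -0.3069  0.14  ] rpy [ 3.1411e+00 -2.0000e-04 -2.9832e+00] q6 -2.52 w 0.35 F [ 0.1  0.3 -1. ] 24.9
wz -0.0004 shift [ 0.0001 -0.0016  0.0825]
```

View pics/s7c.png

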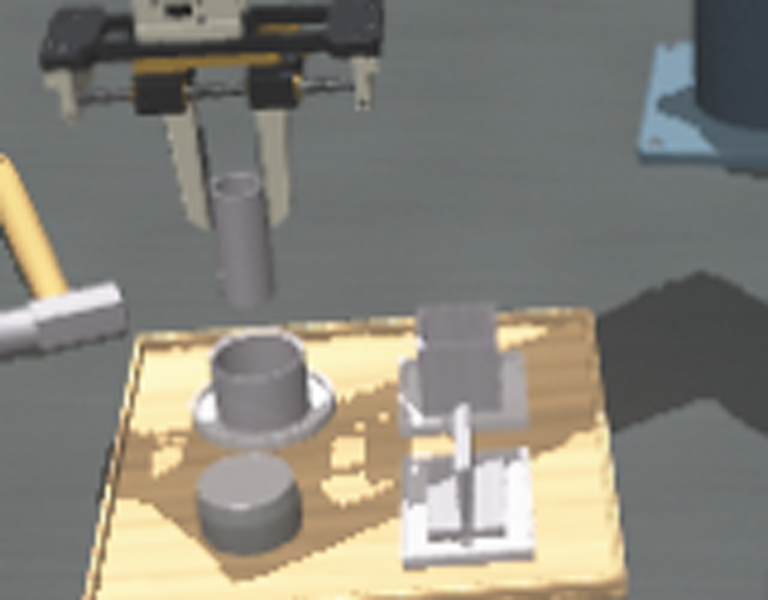

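The nipple at crop (243,240) hangs over the collar at (260,365), and all the placed parts stand upright. I'll lower it.

Request:
servo_tool --pt "0.6 0 -0.0015 0 0 0 0" --pt "0.6 0 0 0.02 0 0 0" --pt "0.6 0 0 0.015 0 0 0" --pt "0.6 0 0 0.015 0 0 0" --pt "0.6 0 0 0.015 0 0 0" --pt "0.6 0 0 0.01 0 0 0" --pt "0.6 0 0 0.004 0 0 0" --pt "0.6 0 0 0.001 0 0 0" --pt "0.6 0 0 0.001 0 0 0" --pt "0.6 0 0 0 0 0 0"

```text
time: 29.95
ee_pos: [0.4621, -0.3095, 0.0595]
tool_rot: [-3.141, 0.001, -2.984]
contact_force: [-0.2, -0.6, -2.5]
gripper_width: 0.35
finger_force: 24.9
```

Request:
servo_tool --pt "0.6 0 0 0.001 0 0 0" --pt "0.6 0 0 0.0007 0 0 0" --pt "0.6 0 0 0.0006 0 0 0" --pt "0.6 0 0 0 0 0 0"

```text
time: 30.35
ee_pos: [0.4622, -0.3095, 0.0576]
tool_rot: [-3.14, 0.001, -2.984]
contact_force: [-0.4, -0.2, 5.6]
gripper_width: 0.351
finger_force: 24.9
```

Contact. I'll release and withdraw.

Request:
servo_tool --pt "0 0 0 0 0 0 0" --pt "-0.2 0 0 0 0 0 0" --pt "-0.4 0 0 0 0 0 0" --pt "-0.4 0 0 -0.02 0 0 0" --pt "-0.4 0 0 -0.04 0 0 0" --pt "-0.4 0 0 -0.04 0 0 0" --pt "-0.4 -0.04 0 -0.02 0 0 0" --pt "-0.4 0 0.045 0 0 0 0" --pt "-0.4 0 0.045 0 0 0 0" --pt "-0.4 0 0.045 0 0 0 0" --pt "-0.4 0 0.045 0 0 0 0" --pt "-0.4 0 0.045 0 0 0 0" --pt "-0.4 0 0.045 0 0 0 0" --pt "-0.4 0 0.045 0 0 0 0" --pt "-0.4 0 0 0 0 0 0"

```text
time: 31.85
ee_pos: [0.4501, 0.013, 0.1765]
tool_rot: [3.139, -0.001, -2.979]
contact_force: [-1.2, -0.9, -0.2]
gripper_width: 0.703
finger_force: 0.0
```

Run:
```python
from meas import *
p=snap("top","t8"); q=snap("scene","s8")
a=cv2.resize(cv2.imread('pics/t8.png')[170:270,370:510],(420,300),interpolation=cv2.INTER_CUBIC)
b=cv2.resize(cv2.imread('pics/s8.png')[120:240,140:420],(700,300),interpolation=cv2.INTER_CUBIC)
c=np.zeros((600,700,3),np.uint8); c[:300,:420]=a; c[300:]=b; cv2.imwrite('pics/c8.png',c)
print(manip.state()['time'])
for im in(p,q):
  for n in("thick_ring_mid","bar_mid","block_mid","tee_mid","tube_mid","nipple_mid"):print(n,[(np.round(r['at'],3).tolist(),round(r['p'],2)) for r in manip.pinpoint(im,n)][:2])
```

```text
31.95
thick_ring_mid [([0.553, 0.408, 0.02], 0.7), ([0.46, -0.312, 0.044], 0.16)]
bar_mid [([0.685, 0.037, 0.04], 0.63), ([0.563, -0.167, 0.031], 0.43)]
block_mid [([0.44, 0.312, 0.023], 0.94)]
tee_mid [([0.566, -0.169, 0.029], 0.75), ([0.685, 0.038, 0.038], 0.3)]
tube_mid [([0.442, -0.187, 0.034], 0.52)]
nipple_mid [([0.462, -0.308, 0.044], 0.62)]
thick_ring_mid [([0.551, 0.414, 0.018], 0.96)]
bar_mid [([0.684, 0.035, 0.038], 0.55)]
block_mid [([0.44, 0.31, 0.024], 0.66)]
tee_mid [([0.56, -0.163, 0.034], 0.77)]
tube_mid [([0.438, -0.185, 0.031], 0.79)]
nipple_mid [([0.465, -0.308, 0.048], 0.48)]
```

View pics/c8.png

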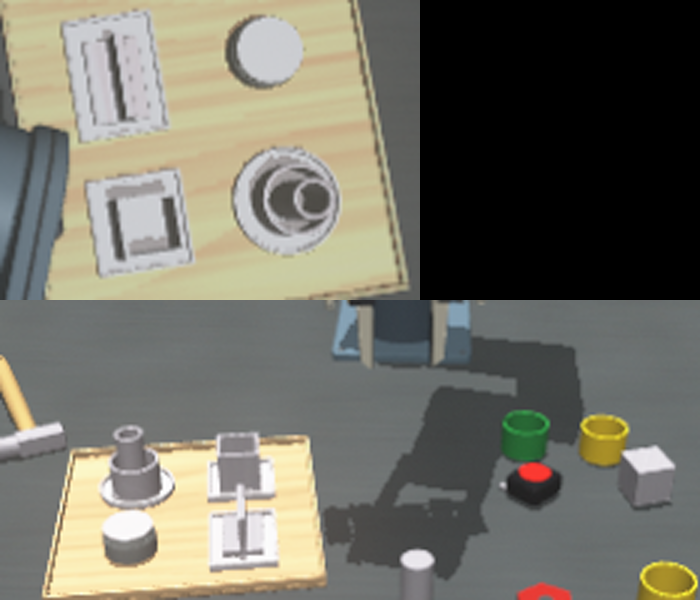

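All four parts stand upright in their dishes. In the top half the nipple rim at (313,200) is off to the side only because of perspective. The look-alikes haven't moved and the gripper is clear. Handing in.

```bash
python3 -c "
from look import *
p=manip.grab_frame('top');print(unproj(p,[[474.3,236.7]],.083));print(manip.hand_in())"
```

```text
[[ 0.45962459 -0.30950479  0.083     ]]
the job is handed in; nothing more can be done
None
```

I placed all four parts in their dishes and handed the job in at about 32 s of the 109 s allowed. The last pictures show the parts upright and the look-alikes where they started; the hand-in gave no verdict.

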